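# Show the engraver the cup without a lid and the lid that fits it

## Robot

A 6-joint arm with a two-finger parallel gripper is mounted at the origin on the work surface. World frame = base frame: x ahead of the robot, y to its left, z up, the work surface at z = 0. Lengths are in m, angles in rad, forces in N, time in s.
With the tool pointing down it reaches from about 0.35 to 1 m from the base axis. Payload 7.1 kg.
Tool frame: the origin (TCP) lies midway between the tips of the shut fingers; the grasp point (between the pads) lies 19 mm behind it (env.pinch_z is the z of the grasp point in the tool frame, in m); z points along the fingers, y is the direction in which the jaws open and shut (so a half turn about z gives the same grasp; the last joint's range is limited). The gripper opens to 85 mm and grips with 20 to 120 N. Pads are 22 mm wide; open, the fingers measure 114 mm over their backs; the gripper's body (76 mm by 85 mm) begins 54 mm behind the grasp point. The pads swing forward as they close: fully open they stand 13 mm farther back than shut.
Start: joints at [-1.137, 0.423, 1.63, -0, 1.089, -0.019], TCP at [0.273, -0.562, 0.231] pointing down, gripper open.
Joint ranges: [-3, 3], [-0.9, 2.11], [0.09, 2.58], [-1.31, 4.45], [0.11, 2.69], [-2.54, 2.54]. Speed limits (rad/s): [2.39, 2.39, 3.01, 3.14, 3.14, 3.14].

## Interface

Orientations are given as a rotation vector (axis times angle).
In Python, from bench import env gives the robot as it stands.
- The arm moves only by the tool servo_tool, never from a script. Its argument "rows" is a list of rows, each a list of 7 numbers: the shift along the tool's x, y, z scaled (see below), then the turn, a rotation vector about the tool's x, y, z scaled (see below), then the closure, from -1 (fully open) to 1 (shut). A call has exactly 8 rows; each row is the pose to reach, as a shift and turn from the pose commanded when the call began, along the tool's axes at that moment; what a row does not reach only later rows make up. The controller multiplies each number of a shift by 30 cm and each number of a turn by 90 degrees. A row lasts 1/12 s, in which the tool goes at most 41.7 mm and 7.16 degrees, less where a joint would pass 70% of its speed; a pose out of reach is approached as far as the arm can. A call with a number of a shift or a turn outside -1 to 1 is refused whole. A call with a gripper value outside its range is refused whole. The fingers move at their own pace and stop on an object; "grip_force" is the grip in N (left out, the last holds). Time passes only in rows, so rows that repeat a pose let the fingers close, or fill a call up. It gives the time, the measured TCP pose, the force and the opening at its end, in the units of the state.
- env.observe(): the state, without advancing time (a new reading comes with each control period).
- env.read_camera(name): name is "scene" or "top" or "wrist"; returns the picture (480x640x3 uint8, red, green, blue); there is no depth.
- env.calibration(name): a dict with "K" (3x3 intrinsics, pixels), "eye" and "orientation" of the camera in the world; the wrist camera has in their place "tool_from_camera" (4x4, takes a point from camera to tool coordinates, whose origin is the TCP and whose axes are the flange's). Camera axes: x right, y down, z forward; pixel columns grow to the right and rows downward; lengths in m; the calibration is good to about 2 mm. A picture is of the moment at which its call begins: read the wrist's pose just before it. calibration takes no time and is no camera call.
- env.job_done(): hands the job in, once; it reports no verdict.
The state is a dict: "t": time; "q": joint angles; "joint_velocities": joint speeds; "effort": joint torques, N m; "ee_pos": TCP position; "tool_rot": TCP orientation; "wrist_force": force on the tool from outside, world axes, zero at the start; "wrist_torque": the same for the moment, N m; "gripper_width": finger opening in m.
Only numpy, scipy, OpenCV 4.12 (cv2) and the standard library are available. Lean on these libraries where they do the work, as an engineer would, in place of code of your own. Each camera call takes 0.05 s, during which the arm holds its last target. There are 200 camera calls.

## Task

Press the call button on the bench and let go of it; then point down at the copper cup that has no lid, fingertips about 3 cm above the middle of its mouth, and stay there for two seconds; then point in the same way at the loose lid that fits it (the larger of the two lying on the bench), and finish there, still pointing. Do not touch, move or lift any cup, pot, lid or other loose thing, nor the tray, and travel high between the pieces so that you never bring the fingertips down close over a lidded pot or the small lid.

Things in the scene. Friction and masses are not known exactly. Their poses are not given: they have to be found in the camera images.
- call (a joint): travel of the call button's plunger, 0 (up) to 0.006 m (fully down); pressed down along world -z; a spring brings it back up. Fully down takes 5 N; it counts as pressed beyond 4 mm.
- call_top (a point): centre of the top face of the call button's plunger: a plain round black plunger of 34 mm diameter in a dark steel collar on a low grey box (100 x 80 x 30 mm) fixed to the bench, towards the robot's right. Press it with the tips of shut fingers.
- tray: round copper serving tray, 286 mm across, floor 4 mm thick, rim 9 mm high, on the robot's left half of the bench; three copper vessels and a steel punch stand on it. Origin: centre of its underside, z up.
- open_cup: the copper cup without a lid: open round cup, 68 mm across, 65 mm high, standing upright on the tray. Origin: centre of its underside; z up, so the middle of its mouth is at +65 mm along z.
- pot_a: copper cup of the same shape, closed by a lid with a small round finial: 72 mm across, 107 mm high to the top of the finial. Stands on the tray. Origin: centre of its underside, z up.
- pot_b: a second lidded copper cup, identical with pot_a: 72 mm across, 107 mm high. Stands on the tray. Origin: centre of its underside, z up.
- lid: the loose copper lid that fits the open cup: round domed lid, 72 mm across, 42 mm high to the top of its finial, lying finial up on the bench between the tray and the call button. Origin: centre of its underside, z up.
- small_lid: a smaller loose copper lid of the same shape that belongs to something else: 43 mm across, 29 mm high, finial up on the bench near the other lid (either may be the nearer to the robot). Origin: centre of its underside, z up.
- punch: dark steel hand punch standing upright in the middle of the tray, 26 mm across, 50 mm high. Origin: centre of its underside. Leave alone.
- tape_roll: small roll of clear tape lying flat on the bench, 56 mm across, 19 mm high. Origin: centre of its underside. Leave alone.
- dispenser: red desk tape dispenser, 150 x 56 mm, 80 mm high, left side of the bench. Origin: centre of its underside. Leave alone.
- hammer: hammer of 240 mm length lying on the left side of the bench. Leave alone.
- graver: wood-handled engraving tool of 170 mm length lying beyond the tray. Leave alone.
- paste_jar: closed jar, 60 mm across, 75 mm high, at the far side of the bench. Origin: centre of its underside. Leave alone.
- mug: white mug, 72 mm across and a handle, 85 mm high, beyond the call button. Origin: centre of its underside. Leave alone.
Mind the look-alikes: they are no part of the job. Leave any blue or turquoise look-alike of the part that bears call alone.

How it is judged:
On the way, in this order (a step that is already met when the one before it is completed fails the run):
1. the call button is pressed more than 4 mm down (value of joint call above 0.004 m), for 0.05 s.
2. button let go, the grasp point stays 20 to 85 mm above the open cup's mouth (fingertips clear of it) and within 20 mm of its axis for 1.5 s (horizontal distance between the grasp point and open_cup below 0.02 m and z of the grasp point in the frame of open_cup between 0.085 and 0.15 m and value of joint call below 0.0015 m), for 1.5 s.
3. then the grasp point stays 20 to 85 mm above the finial of the larger lid and within 20 mm of its axis for 1 s (horizontal distance between the grasp point and lid below 0.02 m and z of the grasp point in the frame of lid between 0.062 and 0.127 m and value of joint call below 0.0015 m), for 1 s.
At the end, for the whole second after the job is handed in: The robot is still pointing at the larger loose lid: grasp point within 20 mm of the lid's axis and 20 to 85 mm above its finial; the call button is up again (under 1.5 mm); all copper pieces are within 10 mm of where they stood and upright, the other things within 15 mm (all of step 3 and distance of each of open_cup, pot_a, pot_b, lid, small_lid from where it was at the start of the episode below 0.01 m and angle between each of open_cup, lid's own z axis and vertical below 0.1 rad and distance of each of punch, tape_roll, dispenser, hammer, graver, paste_jar, mug from where it was at the start of the episode below 0.015 m); the robot touches nothing.
It fails at once if a copper piece or the tray is touched by the fingers or arm (over 0.3 N) (contact force between any of the fingers, the arm and open_cup above 0.3 N or contact force between any of the fingers, the arm and pot_a above 0.3 N or contact force between any of the fingers, the arm and pot_b above 0.3 N or contact force between any of the fingers, the arm and lid above 0.3 N or contact force between any of the fingers, the arm and small_lid above 0.3 N or contact force between any of the fingers, the arm and tray above 0.3 N).
It fails at once if a copper piece is moved more than 10 mm (distance of any of open_cup, pot_a, pot_b, lid, small_lid from where it was at the start of the episode above 0.01 m).
It fails at once if another thing on the bench is touched (over 0.5 N) or moved more than 15 mm (distance of any of punch, tape_roll, dispenser, hammer, graver, paste_jar, mug from where it was at the start of the episode above 0.015 m or contact force between any of the fingers, the arm and punch above 0.5 N or contact force between any of the fingers, the arm and tape_roll above 0.5 N or contact force between any of the fingers, the arm and dispenser above 0.5 N or contact force between any of the fingers, the arm and hammer above 0.5 N or contact force between any of the fingers, the arm and graver above 0.5 N or contact force between any of the fingers, the arm and paste_jar above 0.5 N or contact force between any of the fingers, the arm and mug above 0.5 N).
It fails at once if the grasp point comes within 20 mm of the axis of a lidded pot or the small lid, less than 70 mm above its finial: pointing at the wrong piece ((horizontal distance between the grasp point and pot_a below 0.02 m and z of the grasp point in the frame of pot_a below 0.177 m) or (horizontal distance between the grasp point and pot_b below 0.02 m and z of the grasp point in the frame of pot_b below 0.177 m) or (horizontal distance between the grasp point and small_lid below 0.02 m and z of the grasp point in the frame of small_lid below 0.099 m)).
It also fails if it takes over 62 s, if anything falls off the work surface, if the arm or the gripper's body presses on something with over 40 N, if the wrist force passes 120 N, or if a joint passes its speed limit or range.

## Working session

There is one attempt and no reset: what is moved stays moved. The work goes in short steps, Python scripts to look and compute and a tool call to move; the robot and the scene stay as the last step left them, time stands still between calls to the robot, and variables do not carry over. Pictures are saved under pics/ and viewed, about 8 in all and at most 12, crops included, and the job is handed in when it is done.

Besides the shell and the picture viewer there is one more tool, called after ">>>" as name(argument=value, ...) on one line, values as JSON. servo_tool: Moves the arm, as the interface text tells. Shifts and turns lie within -1 to 1; 1 stands for 30 cm of shift or 90 degrees of turn. Its arguments: {"type":"object","properties":{"rows":{"type":"array","items":{"type":"array","items":{"type":"number"}}},"grip_force":{"type":"number"}},"required":["rows"]}

```bash
mkdir -p pics; cat > h.py <<'E'
import numpy as np, cv2
from scipy.spatial.transform import Rotation as R
from bench import env
def cam(name):
    c=env.calibration(name); return c
def ray(c,uv,z):
    K=np.array(c["K"]);O=np.array(c["orientation"])
    Rm=O if O.shape==(3,3) else R.from_rotvec(O).as_matrix()
    d=Rm@np.linalg.inv(K)@np.array([uv[0],uv[1],1.]);e=np.array(c["eye"])
    return e+d*(z-e[2])/d[2]
def save(n,im): cv2.imwrite(n,im[:,:,::-1])
E
python3 - <<'E'
from h import *
s=env.observe();print(s)
for n in("top","scene"):
    save(f"pics/{n}0.png",env.read_camera(n));print(n,env.calibration(n))
print(env.calibration("wrist"),env.pinch_z)
E
```

```text
{'t': 0.0, 'q': array([-1.13699968e+00,  4.23849567e-01,  1.63069840e+00,  1.46501417e-05,
        1.08858648e+00, -1.89953624e-02]), 'joint_velocities': array([-0.00024952, -0.00017322, -0.00027832, -0.00019008,  0.00155576,
        0.00067379]), 'effort': array([-1.13879669e-03, -5.57391500e+01, -2.81747764e+01, -7.38803510e-05,
        7.39624200e-03, -6.33503618e-06]), 'ee_pos': array([ 0.27322261, -0.56150678,  0.23053694]), 'tool_rot': array([-3.05995406e+00, -7.04834080e-01,  4.78524813e-04]), 'wrist_force': array([-0.6239815 ,  0.85166096,  0.53364695]), 'wrist_torque': array([-0.01379631,  0.05598371, -0.0433619 ]), 'gripper_width': 0.08536372119135742}
top {'K': array([[609.06802416,   0.        , 326.29980189],
       [  0.        , 609.06802416, 239.8514512 ],
       [  0.        ,   0.        ,   1.        ]]), 'eye': array([0.32306024, 0.03059517, 1.35014502]), 'orientation': array([-2.1251444 ,  2.14730019, -0.17414218])}
scene {'K': array([[496.22917114,   0.        , 320.5943054 ],
       [  0.        , 496.22917114, 235.78835832],
       [  0.        ,   0.        ,   1.        ]]), 'eye': array([1.34307916, 0.42043437, 0.81911749]), 'orientation': array([-1.3387508 , -2.13619743,  0.9856096 ])}
{'K': array([[356.19746117,   0.        , 316.400763  ],
       [  0.        , 356.19746117, 239.68916372],
       [  0.        ,   0.        ,   1.        ]]), 'tool_from_camera': array([[ 6.51285256e-05, -9.46400183e-01, -3.22996422e-01,
         8.26921914e-02],
       [ 9.99999916e-01, -6.87611570e-05,  4.03113109e-04,
        -3.47573175e-04],
       [-4.03715928e-04, -3.22996421e-01,  9.46400100e-01,
        -1.43966453e-01],
       [ 0.00000000e+00,  0.00000000e+00,  0.00000000e+00,
         1.00000000e+00]])} -0.0187
```

View pics/top0.png

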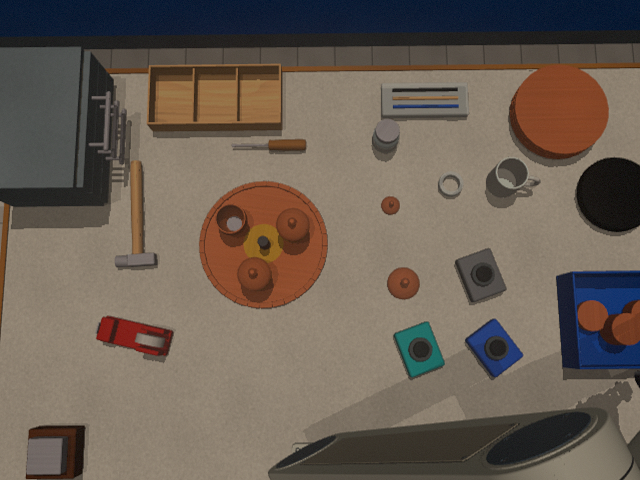

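View pics/scene0.png

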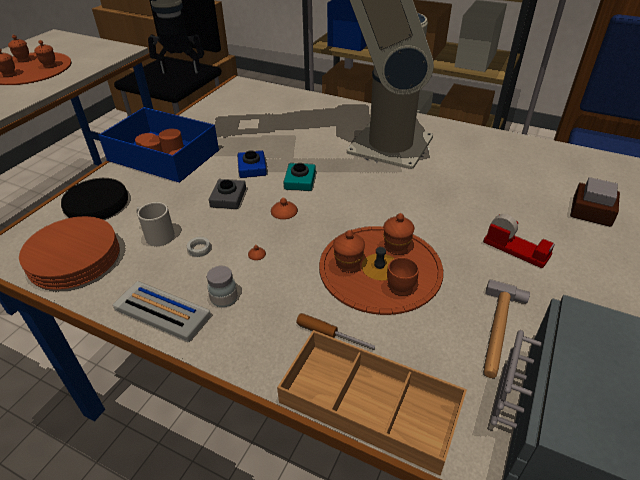

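Top view (image up = +x): the call button candidates are grey (482,273), teal (420,349) and blue (496,348); only the grey box fits. The open cup is at (232,220), showing a hollow mouth, while the lidded pots are at (293,225) and (255,273). The loose lids are at (404,283), large, and (390,205), small. Next I'll measure these and confirm them in a crop.

```bash
cat > m.py <<'E'
from h import *
im=cv2.imread("pics/top0.png");sc=cv2.imread("pics/scene0.png")
c=cam("top");s=cam("scene")
def copper(im,pt,r):
    hsv=cv2.cvtColor(im,cv2.COLOR_BGR2HSV);m=((hsv[...,0]<14)&(hsv[...,1]>110)).astype(np.uint8)
    n,l,st,ce=cv2.connectedComponentsWithStats(m);k=l[pt[1],pt[0]];return st[k],ce[k]
for n,p in(("lid",(404,288)),("small",(390,208))):
    st,ce=copper(im,p,0);print(n,st,ce,ray(c,ce,.008 if n=="lid" else .006))
print("finial L",ray(c,(404.5,282.5),.04),"S",ray(c,(390.5,205),.027))
# circles in upscaled crops
def circ(x0,y0,w,r0,r1,n):
    g=cv2.GaussianBlur(cv2.cvtColor(cv2.resize(im[y0:y0+w,x0:x0+w],None,fx=4,fy=4,interpolation=3),cv2.COLOR_BGR2GRAY),(0,0),2)
    h=cv2.HoughCircles(g,cv2.HOUGH_GRADIENT,1,10,param1=60,param2=15,minRadius=r0*4,maxRadius=r1*4)
    return [] if h is None else [(a[0]/4+x0-.375,a[1]/4+y0-.375,a[2]/4) for a in h[0][:3]]
for n,a,z in(("cup",(205,193,56,14,19),.069),("call",(455,248,56,7,14),.04),("pa",(265,197,56,14,20),.06),("pb",(228,245,56,14,20),.06)):
    for q in circ(*a,n):print(n,np.round(q,1),ray(c,q[:2],z).round(4))
# call_top by two views
def proj(c,P):
    K=np.array(c["K"]);Rm=R.from_rotvec(c["orientation"]).as_matrix();q=K@Rm.T@(P-np.array(c["eye"]));return (q[:2]/q[2]).round(1)
for z in(.03,.04,.05,.06):
    P=ray(c,(482.5,273.5),z);print(z,P.round(4),"scene",proj(s,P))
a=cv2.resize(im[180:320,200:340],None,fx=2.8,fy=2.8,interpolation=3);b=cv2.resize(im[190:310,380:520],None,fx=2.8,fy=2.8,interpolation=3)
d=cv2.resize(sc[165:245,200:300],None,fx=4,fy=4,interpolation=3)
o=np.zeros((740,800,3),np.uint8);o[:392,:392]=a;o[:336,400:792]=b;o[400:720,:400]=d
cv2.imwrite("pics/crop.png",o[:720]);cv2.imwrite("pics/crop.png",cv2.resize(o[:720],(660,594)))
E
python3 m.py
```

```text
lid [387 268  32  31 789] [402.90367554 283.05196451] [ 0.44542889 -0.13814511  0.008     ]
small [381 197  18  17 251] [389.87649402 205.03187251] [ 0.62230739 -0.11440743  0.006     ]
finial L [ 0.44366676 -0.13759758  0.04      ] S [ 0.61769   -0.1135293  0.027    ]
cup [230.  218.5  14.1] [0.5824 0.236  0.069 ]
cup [228.  214.8  18.3] [0.5906 0.2404 0.069 ]
cup [229.5 221.5  17.2] [0.5758 0.237  0.069 ]
0.03 [ 0.4624 -0.3092  0.03  ] scene [226.3 188.9]
0.04 [ 0.4614 -0.3066  0.04  ] scene [226.8 185.9]
0.05 [ 0.4603 -0.304   0.05  ] scene [227.3 182.9]
0.06 [ 0.4593 -0.3015  0.06  ] scene [227.8 179.9]
```

View pics/crop.png

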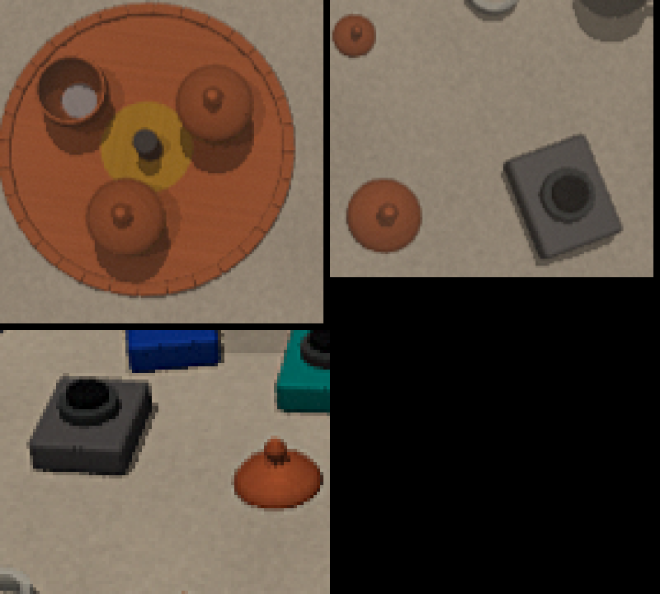

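The crop confirms all three: a grey box with a plain black plunger, the lidless cup at top left on the tray, and the larger lid at (404,283). Next I'll triangulate the plunger and work out the first move.

```bash
cat >> h.py <<'E'
def go(T):
    s=env.observe();Rm=R.from_rotvec(s["tool_rot"]).as_matrix()
    d=Rm.T@(np.array(T)-s["ee_pos"]);print("t",s["t"],"ee",s["ee_pos"].round(4),"F",s["wrist_force"].round(2),"w",round(s["gripper_width"],4),"rows",(d/.3).round(4));return d/.3
def tri(p1,p2,c1,c2):
    def e(c,p):
        a=np.array(c["eye"]);b=ray(c,p,0)-a;return a,b/np.linalg.norm(b)
    a,u=e(c1,p1);b,v=e(c2,p2);k=np.linalg.lstsq(np.c_[u,-v],b-a,rcond=None)[0]
    return a+k[0]*u,b+k[1]*v
E
python3 - <<'E'
from h import *
c,s=cam("top"),cam("scene")
im=cv2.imread("pics/top0.png");g=cv2.cvtColor(im,cv2.COLOR_BGR2GRAY)
sc=cv2.cvtColor(cv2.imread("pics/scene0.png"),cv2.COLOR_BGR2GRAY)
def dark(g,x0,y0,w,h,t):
    m=(g[y0:y0+h,x0:x0+w]<t).astype(np.uint8);n,l,st,ce=cv2.connectedComponentsWithStats(m)
    k=1+st[1:,4].argmax();print(st[k],ce[k]+[x0,y0]);return ce[k]+[x0,y0]
print(g[272,470:498],sc[184,214:240])
p=dark(g,468,258,30,30,42);q=dark(sc,212,174,30,20,25)
print(tri(p,q,c,s),ray(c,p,.045),ray(c,(231.2,219.8),.069))
go((ray(c,p,.045)[0],ray(c,p,.045)[1],.2))
E
```

```text
[77 39 52 62 63 59 29 39 40 40 38 34 36 38 35 36 35 36 37 35 36 37 52 58
 68 80 81 78] [145 135  67  63  52  50   5   9   8  10  12   9   7  10  11   7  13   7
   0  47  41  49  66  67  66  65]
[  8   8  16  16 199] [483.45728643 273.6281407 ]
[ 8  6 13  9 97] [226.02061856 184.1443299 ]
(array([ 0.4605745 , -0.30741568,  0.04486498]), array([ 0.46114231, -0.30845086,  0.04519286])) [ 0.46056028 -0.30738071  0.045     ] [0.5794854  0.23336778 0.069     ]
t 0.1 ee [ 0.2732 -0.5615  0.2306] F [ 0.3  -0.12 -0.63] w 0.0852 rows [ 0.9322 -0.4885  0.1027]
```

>>> servo_tool(rows=[[0.12,-0.06,0,0,0,0,1],[0.24,-0.125,0.01,0,0,0,1],[0.36,-0.19,0.03,0,0,0,1],[0.48,-0.25,0.05,0,0,0,1],[0.6,-0.315,0.07,0,0,0,1],[0.72,-0.38,0.09,0,0,0,1],[0.83,-0.435,0.1,0,0,0,1],[0.932,-0.488,0.103,0,0,0,1]], grip_force=30)

```text
t: 0.77
ee_pos: [0.4613, -0.3057, 0.1995]
tool_rot: [-3.06, -0.706, 0.002]
wrist_force: [0.2, -0.2, 0.2]
gripper_width: 0.0002
```

```bash
python3 - <<'E'
from h import *
go((.4606,-.3075,.065))
go((.4606,-.3075,.039))
save("pics/w1.png",env.read_camera("wrist"))
go((.4606,-.3075,.065))
E
```

```text
t 0.7667 ee [ 0.4613 -0.3057  0.1995] F [ 0.22 -0.2   0.18] w 0.0002 rows [-0.0044  0.005   0.4484]
t 0.7667 ee [ 0.4613 -0.3057  0.1995] F [ 0.22 -0.2   0.18] w 0.0002 rows [-0.0043  0.0052  0.5351]
t 0.8167 ee [ 0.4641 -0.3019  0.1997] F [ 3.14  3.06 -0.19] w 0.0001 rows [-0.0195  0.0126  0.4488]
```

View pics/w1.png

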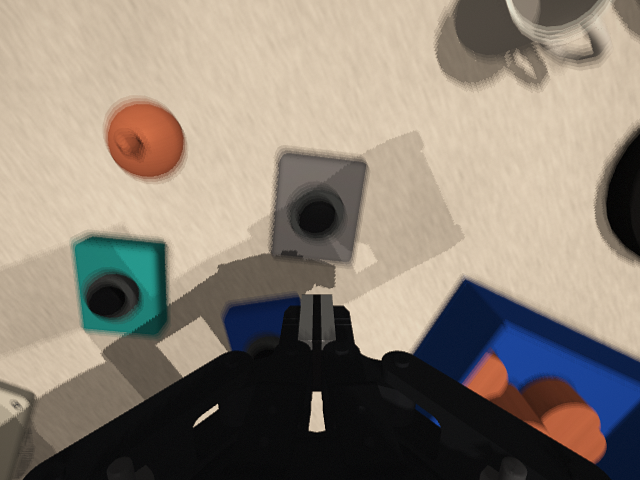

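The wrist view shows the grey button with its plunger at (318,215). Cast onto z=0.045, that lies within about 3 mm of the tool axis, so I can descend.

>>> servo_tool(rows=[[0,0,0.06,0,0,0,1],[0,0,0.14,0,0,0,1],[0,0,0.23,0,0,0,1],[0,0,0.32,0,0,0,1],[0,0,0.39,0,0,0,1],[0,0,0.44,0,0,0,1],[0,0,0.46,0,0,0,1],[0,0,0.46,0,0,0,1]])

```text
t: 1.48
ee_pos: [0.4598, -0.3074, 0.0609]
tool_rot: [-3.059, -0.705, 0.003]
wrist_force: [0.4, 0.4, -0.1]
gripper_width: 0.0002
```

```bash
python3 - <<'E'
from h import *
go((.4606,-.3075,.038))
im=env.read_camera("wrist");save("pics/w2.png",im[150:470,160:480])
go((.4606,-.3075,.038))
E
```

```text
t 1.4833 ee [ 0.4598 -0.3074  0.0609] F [ 0.35  0.38 -0.06] w 0.0002 rows [0.0023 0.0018 0.0762]
t 1.5333 ee [ 0.4605 -0.3078  0.062 ] F [0.39 0.6  0.81] w -0.0001 rows [ 0.0009 -0.0008  0.08  ]
```

View pics/w2.png

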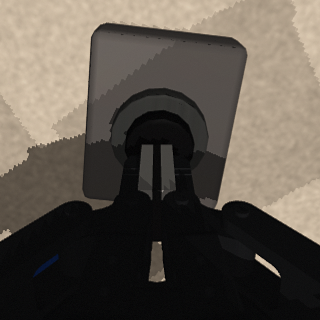

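The fingertips are over the plunger, about 5 mm short of its centre along tool x. I'll nudge by +4 mm and press.

>>> servo_tool(rows=[[0.013,0.003,0.02,0,0,0,1],[0.013,0.003,0.04,0,0,0,1],[0.013,0.003,0.055,0,0,0,1],[0.013,0.003,0.067,0,0,0,1],[0.013,0.003,0.075,0,0,0,1],[0.013,0.003,0.078,0,0,0,1],[0.013,0.003,0.078,0,0,0,1],[0.013,0.003,0.078,0,0,0,1]])

```text
t: 2.2
ee_pos: [0.4666, -0.3081, 0.045]
tool_rot: [3.058, 0.705, 0.005]
wrist_force: [-11.9, 9.8, 61.2]
gripper_width: -0.0002
```

The force is 61 N at z=0.045, so this is a hard stop: either the plunger has bottomed or the tips are on the collar. I'll ease up 7 mm and read the force. A spring would leave about 4 N.

>>> servo_tool(rows=[[0,0,-0.012,0,0,0,1],[0,0,-0.02,0,0,0,1],[0,0,-0.024,0,0,0,1],[0,0,-0.024,0,0,0,1],[0,0,-0.024,0,0,0,1],[0,0,-0.024,0,0,0,1],[0,0,-0.024,0,0,0,1],[0,0,-0.024,0,0,0,1]])

```text
t: 2.87
ee_pos: [0.4651, -0.3075, 0.0462]
tool_rot: [3.061, 0.705, 0.001]
wrist_force: [3.3, -1.5, 4.7]
gripper_width: 0.0
```

```bash
python3 - <<'E'
from h import *
for i in range(3): go((.4606,-.3075,.038)); im=env.read_camera("wrist")
save("pics/w3.png",cv2.resize(im[200:400,220:420],None,fx=3,fy=3))
E
```

```text
t 2.8667 ee [ 0.4651 -0.3075  0.0462] F [ 3.28 -1.5   4.72] w 0.0 rows [-0.0135 -0.0066  0.0273]
t 2.9167 ee [ 0.465  -0.3074  0.0461] F [ 3.18 -2.74  4.73] w 0.0002 rows [-0.0132 -0.0061  0.0271]
t 2.9667 ee [ 0.4649 -0.3074  0.0461] F [ 2.95 -0.84  4.98] w 0.0001 rows [-0.013  -0.0059  0.0271]
```

View pics/w3.png

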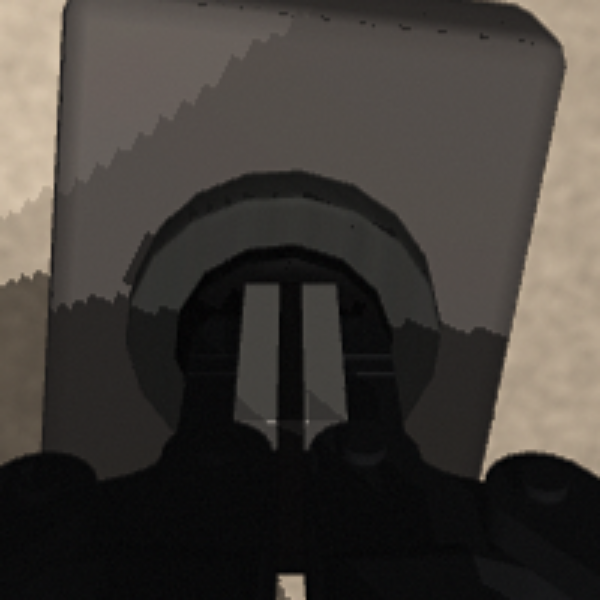

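Steady 4.8 N at 0.046, with the tips inside the collar. That matches the spring with the plunger nearly fully down, so the press counts. Now I'll rise, checking the force as it releases.

>>> servo_tool(rows=[[0,0,-0.01,0,0,0,1],[0,0,-0.03,0,0,0,1],[0,0,-0.1,0,0,0,1],[0,0,-0.2,0,0,0,1],[0,0,-0.32,0,0,0,1],[0,0,-0.44,0,0,0,1],[0,0,-0.56,0,0,0,1],[0,0,-0.64,0,0,0,1]])

```text
t: 3.68
ee_pos: [0.4639, -0.3066, 0.241]
tool_rot: [-3.061, -0.705, 0.001]
wrist_force: [0.6, -0.9, 0.8]
gripper_width: -0.0002
```

```bash
python3 - <<'E'
from h import *
go((.52,-.04,.24));go((.5795,.2335,.24))
E
```

```text
t 3.6833 ee [ 0.4639 -0.3066  0.241 ] F [ 0.61 -0.86  0.78] w -0.0002 rows [ 0.5569 -0.7175  0.0035]
t 3.6833 ee [ 0.4639 -0.3066  0.241 ] F [ 0.61 -0.86  0.78] w -0.0002 rows [ 1.1341 -1.4505  0.0037]
```

>>> servo_tool(rows=[[0.05,-0.06,0,0,0,0,1],[0.12,-0.155,0,0,0,0,1],[0.2,-0.255,0,0,0,0,1],[0.28,-0.36,0,0,0,0,1],[0.36,-0.46,0,0,0,0,1],[0.44,-0.565,0,0,0,0,1],[0.51,-0.655,0,0,0,0,1],[0.557,-0.715,0,0,0,0,1]])

```text
t: 4.35
ee_pos: [0.5194, -0.0381, 0.2375]
tool_rot: [-3.059, -0.707, 0.006]
wrist_force: [0.4, 0.3, 0.2]
gripper_width: -0.0004
```

>>> servo_tool(rows=[[0.06,-0.08,0,0,0,0,1],[0.14,-0.18,0,0,0,0,1],[0.23,-0.29,0,0,0,0,1],[0.32,-0.405,0,0,0,0,1],[0.41,-0.52,0,0,0,0,1],[0.49,-0.625,0,0,0,0,1],[0.55,-0.7,0,0,0,0,1],[0.577,-0.733,0,0,0,0,1]])

```text
t: 5.02
ee_pos: [0.5794, 0.2359, 0.2374]
tool_rot: [-3.06, -0.71, 0.005]
wrist_force: [-0.8, -0.0, 0.9]
gripper_width: 0.0
```

```bash
python3 - <<'E'
from h import *
for i in range(6): im=env.read_camera("wrist")
go((.5795,.2335,.24));save("pics/w4.png",env.read_camera("wrist"));go((.5795,.2335,.099))
E
```

```text
t 5.3167 ee [0.5798 0.2306 0.2378] F [-0.49 -0.77  0.12] w 0.0003 rows [ 0.0033 -0.0091 -0.0072]
t 5.3667 ee [0.5801 0.2306 0.2381] F [1.09 0.25 0.  ] w 0.0001 rows [ 0.0032 -0.0097  0.4635]
```

View pics/w4.png

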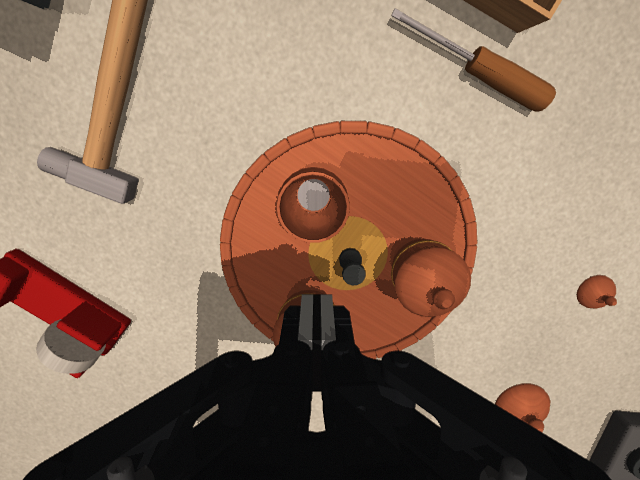

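The wrist view shows the open cup's mouth at (311,206). Cast at z=0.069, that is tool (+8,-4) mm, against (+1,-3) mm from the top camera; I'll take the middle. No lidded pot lies under the tips, so I'll descend to about 3 cm above the mouth.

>>> servo_tool(rows=[[0.008,-0.006,0.02,0,0,0,1],[0.017,-0.013,0.07,0,0,0,1],[0.017,-0.013,0.14,0,0,0,1],[0.017,-0.013,0.22,0,0,0,1],[0.017,-0.013,0.3,0,0,0,1],[0.017,-0.013,0.38,0,0,0,1],[0.017,-0.013,0.43,0,0,0,1],[0.017,-0.013,0.45,0,0,0,1]])

```text
t: 6.03
ee_pos: [0.5818, 0.2366, 0.1003]
tool_rot: [3.061, 0.703, -0.007]
wrist_force: [-0.3, -1.6, -0.4]
gripper_width: 0.0001
```

>>> servo_tool(rows=[[0,0,0,0,0,0,1],[0,0,0,0,0,0,1],[0,0,0,0,0,0,1],[0,0,0,0,0,0,1],[0,0,0,0,0,0,1],[0,0,0,0,0,0,1],[0,0,0,0,0,0,1],[0,0,0,0,0,0,1]])

```text
t: 6.7
ee_pos: [0.5835, 0.2381, 0.1035]
tool_rot: [-3.061, -0.705, -0.001]
wrist_force: [-0.8, 0.5, 0.3]
gripper_width: 0.0001
```

```bash
python3 - <<'E'
from h import *
im=env.read_camera("wrist");save("pics/w5.png",im);im=env.read_camera("scene");go((.5795,.2335,.099))
save("pics/s5.png",cv2.resize(im[160:340,290:470],None,fx=3,fy=3))
E
```

```text
t 6.8 ee [0.5835 0.2381 0.1033] F [ 0.65 -0.59 -0.28] w -0.0 rows [-0.0187  0.0079  0.0144]
```

View pics/w5.png

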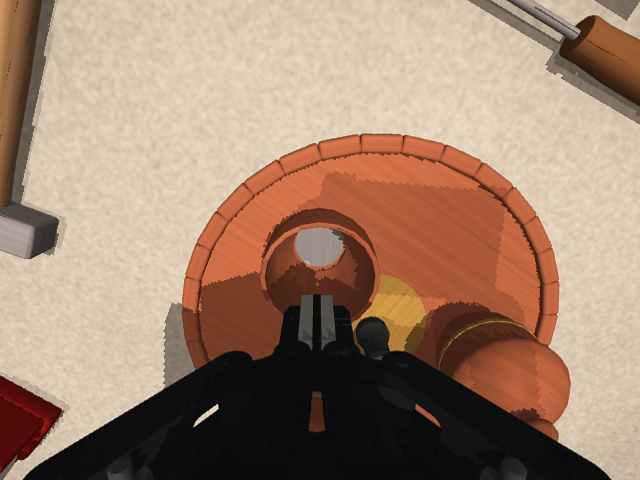

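The mouth's centre is at about (320,278), which casts to within about 2 mm of the tool axis. I'll hold still for over 2 s.

>>> servo_tool(rows=[[0,0,0,0,0,0,1],[0,0,0,0,0,0,1],[0,0,0,0,0,0,1],[0,0,0,0,0,0,1],[0,0,0,0,0,0,1],[0,0,0,0,0,0,1],[0,0,0,0,0,0,1],[0,0,0,0,0,0,1]])

```text
t: 7.47
ee_pos: [0.5834, 0.2381, 0.1032]
tool_rot: [-3.061, -0.705, 0.0]
wrist_force: [0.2, 0.8, 0.2]
gripper_width: -0.0002
```

>>> servo_tool(rows=[[0,0,0,0,0,0,1],[0,0,0,0,0,0,1],[0,0,0,0,0,0,1],[0,0,0,0,0,0,1],[0,0,0,0,0,0,1],[0,0,0,0,0,0,1],[0,0,0,0,0,0,1],[0,0,0,0,0,0,1]])

```text
t: 8.13
ee_pos: [0.5835, 0.2381, 0.1032]
tool_rot: [-3.061, -0.705, -0.0]
wrist_force: [0.4, -0.8, 0.2]
gripper_width: 0.0003
```

>>> servo_tool(rows=[[0,0,0,0,0,0,1],[0,0,0,0,0,0,1],[0,0,0,0,0,0,1],[0,0,0,0,0,0,1],[0,0,0,0,0,0,1],[0,0,0,0,0,0,1],[0,0,0,0,0,0,1],[0,0,0,0,0,0,1]])

```text
t: 8.8
ee_pos: [0.5835, 0.2381, 0.1032]
tool_rot: [3.061, 0.705, 0.0]
wrist_force: [0.1, 0.2, 0.3]
gripper_width: 0.0
```

>>> servo_tool(rows=[[0,0,-0.03,0,0,0,1],[0,0,-0.09,0,0,0,1],[0,0,-0.17,0,0,0,1],[0,0,-0.25,0,0,0,1],[0,0,-0.33,0,0,0,1],[0,0,-0.4,0,0,0,1],[0,0,-0.45,0,0,0,1],[0,0,-0.47,0,0,0,1]])

```text
t: 9.47
ee_pos: [0.5847, 0.2385, 0.2478]
tool_rot: [-3.061, -0.705, -0.007]
wrist_force: [0.1, 0.1, 0.1]
gripper_width: -0.0004
```

```bash
python3 - <<'E'
from h import *
go((.445,-.138,.24))
E
```

```text
t 9.4667 ee [0.5847 0.2385 0.2478] F [0.1  0.1  0.08] w -0.0004 rows [-0.9679  0.925   0.0218]
```

>>> servo_tool(rows=[[-0.04,0.04,0,0,0,0,1],[-0.1,0.095,0,0,0,0,1],[-0.17,0.16,0,0,0,0,1],[-0.24,0.23,0,0,0,0,1],[-0.31,0.295,0,0,0,0,1],[-0.38,0.365,0,0,0,0,1],[-0.44,0.42,0,0,0,0,1],[-0.5,0.48,0,0,0,0,1]])

```text
t: 10.13
ee_pos: [0.5105, 0.0418, 0.244]
tool_rot: [-3.061, -0.705, 0.001]
wrist_force: [-0.1, -1.0, -0.3]
gripper_width: -0.0005
```

>>> servo_tool(rows=[[-0.07,0.067,0,0,0,0,1],[-0.14,0.133,0,0,0,0,1],[-0.21,0.2,0,0,0,0,1],[-0.28,0.267,0,0,0,0,1],[-0.35,0.333,0,0,0,0,1],[-0.41,0.39,0,0,0,0,1],[-0.45,0.43,0,0,0,0,1],[-0.468,0.445,0,0,0,0,1]])

```text
t: 10.8
ee_pos: [0.4428, -0.1402, 0.2441]
tool_rot: [3.062, 0.702, -0.001]
wrist_force: [-0.1, -0.0, -0.3]
gripper_width: 0.0002
```

```bash
python3 - <<'E'
from h import *
for i in range(6): im=env.read_camera("wrist")
go((.445,-.138,.072));im=env.read_camera("wrist");save("pics/w6.png",im)
E
```

```text
t 11.1 ee [ 0.4441 -0.1376  0.2442] F [0.1  0.83 0.34] w -0.0003 rows [0.0023 0.0026 0.5739]
```

View pics/w6.png

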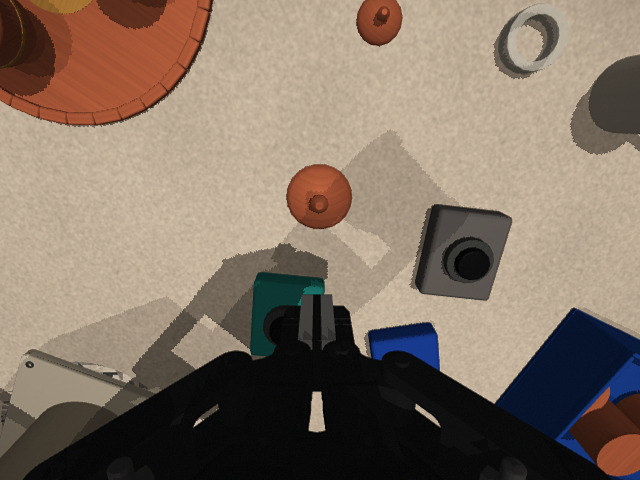

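The large lid is at (319,196), within 4 mm of the tool axis. The small lid is far off at (380,20). I'll descend to 3 cm above the finial and hold.

>>> servo_tool(rows=[[0.003,0.003,0.03,0,0,0,1],[0.007,0.007,0.1,0,0,0,1],[0.007,0.007,0.2,0,0,0,1],[0.007,0.007,0.3,0,0,0,1],[0.007,0.007,0.4,0,0,0,1],[0.007,0.007,0.48,0,0,0,1],[0.007,0.007,0.535,0,0,0,1],[0.007,0.007,0.56,0,0,0,1]])

```text
t: 11.82
ee_pos: [0.4451, -0.1384, 0.0734]
tool_rot: [-3.059, -0.706, 0.006]
wrist_force: [-0.4, 0.5, -0.2]
gripper_width: -0.0003
```

>>> servo_tool(rows=[[0,0,0,0,0,0,1],[0,0,0,0,0,0,1],[0,0,0,0,0,0,1],[0,0,0,0,0,0,1],[0,0,0,0,0,0,1],[0,0,0,0,0,0,1],[0,0,0,0,0,0,1],[0,0,0,0,0,0,1]])

```text
t: 12.48
ee_pos: [0.4467, -0.1396, 0.0766]
tool_rot: [3.061, 0.705, 0.001]
wrist_force: [-0.4, 0.6, 0.7]
gripper_width: -0.0002
```

>>> servo_tool(rows=[[0,0,0,0,0,0,1],[0,0,0,0,0,0,1],[0,0,0,0,0,0,1],[0,0,0,0,0,0,1],[0,0,0,0,0,0,1],[0,0,0,0,0,0,1],[0,0,0,0,0,0,1],[0,0,0,0,0,0,1]])

```text
t: 13.15
ee_pos: [0.4465, -0.1395, 0.0762]
tool_rot: [-3.061, -0.705, 0.0]
wrist_force: [-0.2, -0.8, 0.3]
gripper_width: 0.0001
```

```bash
python3 - <<'E'
from h import *
w=env.read_camera("wrist");s=env.read_camera("scene");go((.445,-.138,.072))
save("pics/f.png",np.hstack([cv2.resize(w[140:400,190:450],(390,390)),cv2.resize(s[130:260,200:330],(390,390))]))
E
```

```text
t 13.25 ee [ 0.4466 -0.1395  0.0762] F [-0.39 -0.35  0.38] w -0.0 rows [-0.0025 -0.0067  0.014 ]
```

View pics/f.png

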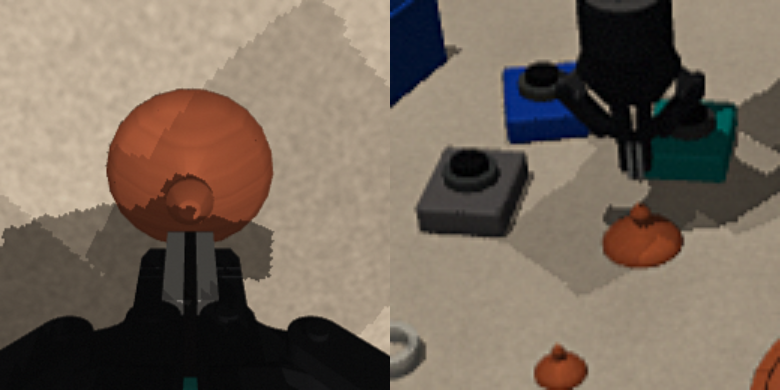

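Both views show the tips about 3 cm over the large lid's finial, touching nothing, and the button's plunger is up. I'll hold once more and hand in.

>>> servo_tool(rows=[[0,0,0,0,0,0,1],[0,0,0,0,0,0,1],[0,0,0,0,0,0,1],[0,0,0,0,0,0,1],[0,0,0,0,0,0,1],[0,0,0,0,0,0,1],[0,0,0,0,0,0,1],[0,0,0,0,0,0,1]])

```text
t: 13.92
ee_pos: [0.4466, -0.1395, 0.0762]
tool_rot: [3.061, 0.705, 0.0]
wrist_force: [0.1, 0.4, 0.2]
gripper_width: 0.0001
```

```bash
python3 -c "
from h import *
go((.445,-.138,.072));print(env.job_done())"
```

```text
t 13.9167 ee [ 0.4466 -0.1395  0.0762] F [0.13 0.39 0.22] w 0.0001 rows [-0.0025 -0.0067  0.0141]
the job is handed in; nothing more can be done
None
```

I pressed and released the call button on the grey box. I then pointed about 3 cm above the open cup's mouth for over 2 s and finished pointing about 3 cm above the larger lid. I handed the job in at about 13.9 s; the simulator gave no verdict.

**Last checks:** the tool tip is still, about 2 mm from the lid's measured axis and 34 mm above its finial. The wrist force is near zero, and in the scene view the button looks up and the lid undisturbed. I did not re-measure the other pieces at the end.

**Disagreements and surprises:**
- **Button height:** the plunger top came out at about 45 mm from the cameras, but the tips bottomed there, so the real top is nearer 51 mm. The press therefore went deeper than planned and peaked at about 61 N, below the 120 N wrist limit.
- **Button travel:** I inferred that the button was pressed from a steady 4.8 N spring force, because its travel can't be read directly.
- **Cup position:** the top and wrist cameras differed by about 7 mm. I took the middle, and a closer view put it within about 2 mm.

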